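Turn a prop mould round: out with the cast, in with the release

TASK

Lift the cured plaster cast out of the blue mould by the batten on its back and set it down flat, batten up, in the grey tray. Then take the brush, dip its bristles well into the yellow tub, wipe them along the floor of the empty mould cavity with light pressure, from near its left end (left as the robot sees it) to well past its middle, and lay the brush back on its steel rest. Drop nothing, keep the brush out of the red tub, and leave both tubs and everything else standing where they are.

Things in the scene. Friction and masses are not known exactly. Their poses are not given: they have to be found in the camera images.
- mould: Open casting mould, fixed: blue resin block in a plywood frame, 164 mm (x) by 214 mm (y), 50 mm high, flat top. Origin: centre of the underside, z up; +y is its left end as the robot sees it, +x away from the robot. At the start the cast fills its cavity, its back flush with the mould's top.
- cavity_floor (a point): Centre of the flat floor of the mould's cavity, 26 mm above the mould's underside; axes as the mould's. The cavity is 90 mm (x) by 140 mm (y), 24 mm deep, with upright walls.
- cast: White plaster plaque, 0.2 to 0.45 kg, lying loose, face down, in the cavity, 2.5 mm play all round: 85 mm (x) by 135 mm (y) by 24 mm thick, the lower 12 mm stepped in to 78 by 128. Origin: centre of its underside, z up; axes as the mould's.
- batten (a point): Grip point on the cast, 47 mm above its underside: on its flat back stands a pine batten, centred, 24 mm wide (x), 100 mm long (y), from 24 to 56 mm above the underside. Gripped across its width with the TCP here, the fingertips stay 4 mm clear of the plaster and the mould's top.
- tray: Shallow grey plastic tray, fixed, empty, left of the mould: 220 mm (x) by 190 mm (y), 22 mm high, walls 4 mm, flat floor 4 mm above its origin. Origin: centre of the underside, z up.
- rest: Steel brush rest, fixed: base plate 90 by 84 mm, 4 mm thick; two upright cheeks 4 mm thick across it at x = -38 and +38 mm, their tops 44 mm above the origin carrying the brush. At y = -37 and +37 mm each cheek has a horn 10 mm wide, up to 58 mm: a notch 64 mm wide. Origin: centre of the underside, z up; +x to the robot's left, the way the brush lies.
- brush: Flat brush, 90 g, 228 mm long, lying level in the notches of the rest, bristles to the robot's left. Wooden handle 12 mm thick, red tail, steel ferrule. Origin: underside of the handle at the grip, between the cheeks, near the balance point; +x to the bristles, +z up. Handle 24 mm wide (y) from x = -40 to +10 mm, 34 mm from +10 to +65, 19 mm from -40 to -103; mid-thickness z = 6 mm.
- brush_hair: The brush's tan, dark-ended bristles, from x = 87 to 125 mm of the brush, 37 mm wide, 11 mm thick; the steel ferrule before them (x = 59 to 87) is 40 mm wide, 14 mm thick. They bend as one, across the flat, about this body's origin (x = 86 mm) and spring back: about 0.15 N per mm at the tip, up to 0.6 rad. Its +x points to the tip.
- brush_tip (a point): Middle of the bristles' tip, at x = 125 mm, y = 0, z = 6 mm of the brush when unbent; it moves with the bristles, 7 mm thick there.
- tub_yellow: Open yellow plastic tub with white drips, for release agent (contents not modelled), loose, 0.4 kg, 70 mm high, outside 84 mm across at the foot and 108 at the rim, inside 94 mm near the top, inside floor 4 mm up. Origin: centre of the underside, z up. Stands behind the brush rest in one of two places, the red tub in the other. Well in means the bristle tip 20 mm or more below the rim.
- tub_yellow_rim (a point): Centre of the yellow tub's mouth, at rim height, 70 mm above the table.
- tub_red: Open red tub with white drips, the same size and shape as the yellow one: not to be used.
- tub_red_rim (a point): Centre of the red tub's mouth, at rim height.
- old_cast: Bystander: an earlier cast, 85 by 135 by 22 mm, lying face up on the table behind the mould, no batten. Origin: centre of the underside.
- tape: Bystander: roll of blue tape lying flat, 96 mm across, 24 mm high, behind and left of the mould.
- scraper: Bystander: spatula, 190 mm long, lying behind the tubs.
- tin: Bystander: steel cup, 72 mm across, 60 mm high, behind the tray.
- marker: Bystander: white marker pen, 135 mm long, lying in front of the mould and tray.
Mind the look-alikes: they are no part of the job. Leave any turquoise look-alike of the brush alone.

How it is judged:
By the outcome, as a careful person would: the job done as asked, in the order asked, and still so for the second after the job is handed in, with the robot touching nothing.
It also fails if it takes over 64 s, if anything falls off the work surface, if the arm or the gripper's body presses on something with over 40 N, if the wrist force passes 120 N, or if a joint passes its speed limit or range.

ROBOT

A 7-joint arm with a two-finger parallel gripper is mounted at the origin on the work surface. World frame = base frame: x ahead of the robot, y to its left, z up, the work surface at z = 0. Lengths are in m, angles in rad, forces in N, time in s.
With the tool pointing down it reaches from about 0.4 to 0.85 m from the base axis. Payload 4.5 kg.
Tool frame: the origin (TCP) lies between the finger pads, 19 mm behind the fingertips; this is the grasp point; z points along the fingers, y is the line along which they close (so a half turn about z gives the same grasp; the last joint's range is limited). The gripper opens to 85 mm and grips with 20 to 120 N. Pads are 22 mm wide; open, the fingers measure 114 mm over their backs; the gripper's body (76 mm by 85 mm) begins 54 mm behind the grasp point. The pads swing forward as they close: fully open they stand 13 mm farther back than shut.
Start: joints at [0.034, 0.689, -0.195, 1.565, 0.157, 0.902, -0.215], TCP at [0.625, 0, 0.25] pointing down, gripper open.
Joint ranges: [-3.01, 3.01], [-0.46, 2.08], [-1.47, 1.51], [0.13, 2.56], [-1, 4.14], [0.04, 2.09], [-2.66, 2.66]. Speed limits (rad/s): [2.57, 2.57, 3.14, 3.14, 3.14, 3.14, 3.14].

INTERFACE

Orientations are given as a unit quaternion [w, x, y, z].
In Python, from station import robot gives the robot as it stands. The module is installed in compiled form; this text tells all that it offers.
- The arm moves only by the shell command python3 -m inch 'ROWS' [FORCE]. ROWS is JSON, a list of rows, each a list of 3 entries, a list of its own where there are three numbers: the shift along the tool's x, y, z in cm, then the turn, a rotation vector about the tool's x, y, z in degrees, then the finger opening in cm, from 0 to 8.54. A call has 1 to 20 rows; each row shifts and turns the commanded pose from where the row before left it, along the tool's axes as they then stand; what a row does not reach is not made up. A row lasts 1/10 s, in which the tool goes at most 50 mm and 8.59 degrees, less where a joint would pass 70% of its speed; a pose out of reach is approached as far as the arm can. A call with a gripper value outside its range is refused whole. The fingers move at their own pace and stop on an object; FORCE is the grip in N (left out, the last holds). Time passes only in rows, so rows that do not move let the fingers close. It gives the time, the measured TCP pose, the force, the opening and the grip force at its end, in the units of the state.
- robot.get_obs(): the state, without advancing time (a new reading comes with each control period).
- robot.get_image(name): name is "scene" or "side" or "wrist"; returns a dict with "image" (400x640x3 uint8, red, green, blue), "mtx" (3x3 intrinsics, pixels), "k1" (the pictures are not rectified: a ray, as slopes to the right and down, at radius r is drawn at 1 + k1 r^2 times it, then the intrinsics apply), "rvec" (rotation vector, rad) and "tvec" (3), from world to camera coordinates, as OpenCV has them; the wrist camera has in their place "hand_eye" (4x4, takes a point from camera to tool coordinates, whose origin is the TCP and whose axes are the flange's). Camera axes: x right, y down, z forward; pixel columns grow to the right and rows downward; lengths in m; the calibration is good to about 2 mm. A picture is of the moment at which its call begins: read the wrist's pose just before it. There is no depth.
- robot.close_job(): hands the job in; it is judged then, once.
The state is a dict: "t": time; "qpos": joint angles; "joint_velocities": joint speeds; "joint_efforts": joint torques, N m; "tcp_pos": TCP position; "orientation": TCP orientation; "ft_force": force on the tool from outside, world axes, zero at the start; "torque": the same for the moment, N m; "width": finger opening in m; "grip_force": force on a finger pad.
Only numpy, scipy, OpenCV 4.12 (cv2) and the standard library are available. Lean on these libraries where they do the work, as an engineer would, in place of code of your own. Each camera call takes 0.05 s, during which the arm holds its last target. There are 200 camera calls.

## Working session

There is one attempt and no reset: what is moved stays moved. The work goes in short steps, Python scripts to look and compute and a shell command to move; the robot and the scene stay as the last step left them, time stands still between calls to the robot, and variables do not carry over. Pictures are saved under pics/ and viewed, at most 10 in all, crops included, and the job is handed in when it is done.

```bash
mkdir -p pics
cat > h.py <<'E'
import numpy as np, cv2
from station import robot
from scipy.spatial.transform import Rotation as R
def shot(n):
    o=robot.get_obs(); d=robot.get_image(n)
    im=d["image"]; 
    if n=="wrist":
        q=o["orientation"]; T=np.eye(4); T[:3,:3]=R.from_quat(np.r_[q[1:],q[0]]).as_matrix(); T[:3,3]=o["tcp_pos"]
        M=T@d["hand_eye"]; Rc=M[:3,:3]; c=M[:3,3]
    else:
        Rc=cv2.Rodrigues(np.array(d["rvec"],float))[0].T; c=-Rc@np.array(d["tvec"],float).ravel()
    return dict(im=im,K=np.array(d["mtx"]),k=d["k1"],R=Rc,c=c)
def ray(s,p):
    D=np.array([s["k"],0,0,0,0],float)
    u=cv2.undistortPoints(np.array([[p]],float),s["K"],D,None,None,None) if False else cv2.undistortPointsIter(np.array([[p]],float),s["K"],D,np.eye(3),np.eye(3),(3,50,1e-9))
    v=s["R"]@np.r_[u[0,0],1]; return v/np.linalg.norm(v)
def onz(s,p,z):
    v=ray(s,p); return s["c"]+v*(z-s["c"][2])/v[2]
def tri(*sp):
    A=np.zeros((3,3));b=np.zeros(3)
    for s,p in sp:
        v=ray(s,p);P=np.eye(3)-np.outer(v,v);A+=P;b+=P@s["c"]
    x=np.linalg.solve(A,b)
    g=[np.linalg.norm((np.eye(3)-np.outer(ray(s,p),ray(s,p)))@(x-s["c"]))*1e3 for s,p in sp]
    return x,np.round(g,1)
def proj(s,X):
    Rt=s["R"].T
    return cv2.projectPoints(np.array(X,float).reshape(-1,3),cv2.Rodrigues(Rt)[0],-Rt@s["c"],s["K"],np.array([s["k"],0,0,0,0],float))[0].reshape(-1,2)
def save(n,im): cv2.imwrite(f"pics/{n}.png",cv2.cvtColor(im,cv2.COLOR_RGB2BGR))
E
python3 - <<'E'
from h import *
import pickle
S={n:shot(n) for n in("scene","side","wrist")}
pickle.dump(S,open("S0.pkl","wb"))
for n in S: save(n+"0",S[n]["im"]); print(n,S[n]["c"].round(3),S[n]["R"][:,2].round(2))
print(robot.get_obs())
E
```

```text
scene [1.262 0.239 0.959] [-0.64 -0.19 -0.75]
side [ 0.454 -1.063  1.115] [ 0.02  0.72 -0.69]
wrist [0.624 0.067 0.373] [-0.   -0.27 -0.96]
{'t': 0.15, 'qpos': array([ 0.03382154,  0.68982922, -0.19454901,  1.56605495,  0.15731785,
        0.90252201, -0.21507829]), 'joint_velocities': array([ 0.00197546, -0.00362103, -0.00031191, -0.00360189, -0.00086846,
       -0.00060408, -0.00026081]), 'joint_efforts': array([-6.29315091e-04, -5.39936972e+01, -1.26815826e+00, -1.58719003e+01,
        9.24438267e-03,  6.49630194e-03,  1.79077297e-06]), 'tcp_pos': array([ 6.24547229e-01, -4.09379075e-05,  2.49358536e-01]), 'orientation': array([-4.64859660e-04,  7.07075803e-01,  7.07137401e-01, -5.37010984e-04]), 'ft_force': array([ 0.52548537,  0.42785493, -0.39432553]), 'torque': array([ 0.00666465,  0.03879975, -0.00791295]), 'grip_force': 0.0, 'width': 0.08521928661290476}
```

View pics/scene0.png

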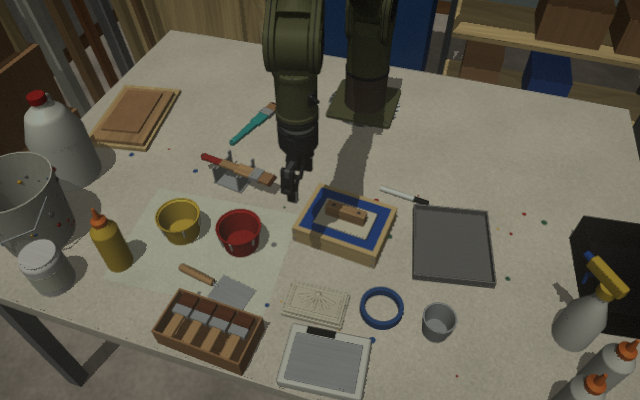

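View pics/side0.png

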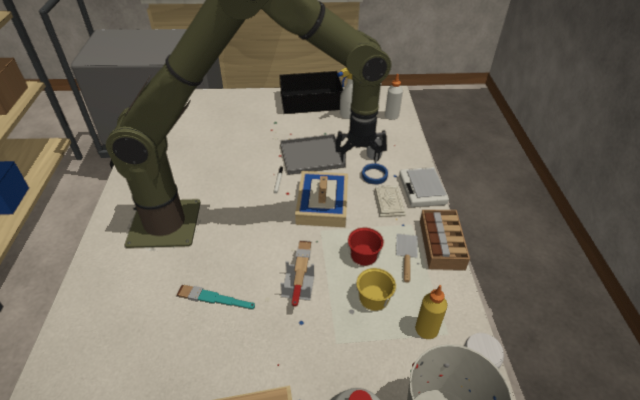

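Scene: brush lies on the rest at (237,168), red tail (205,157), bristles (270,180); yellow tub (178,221), red tub (239,233), mould (345,225) with batten (347,211), tray (453,245).
Side: brush (302,272), mould (323,198), batten (323,188), tray (312,153), yellow (376,288), red (365,246).

Look-alikes, all rejected:
- For the brush: the turquoise brush at scene (252,123) / side (215,297), and the brushes in the box at scene (208,325).
- For the cast: old_cast at scene (316,303).
- For the yellow tub: the red tub, the yellow bottle at scene (110,240), and the tin at scene (438,322).

My picks are the tan brush with the red tail, the cast with the batten, and the yellow tub. Next are close crops.

Run:
```python
from h import *
import pickle
S=pickle.load(open("S0.pkl","rb"))
def cr(n,x,y,w,h): return cv2.resize(S[n]["im"][y:y+h,x:x+w],(400,300),interpolation=cv2.INTER_CUBIC)
a=np.vstack([np.hstack([cr("scene",280,165,133,100),cr("side",260,150,133,100)]),np.hstack([cr("scene",150,145,133,100),cr("side",270,230,133,100)])])
save("crop0",a)
```

```text
(no output)
```

View pics/crop0.png

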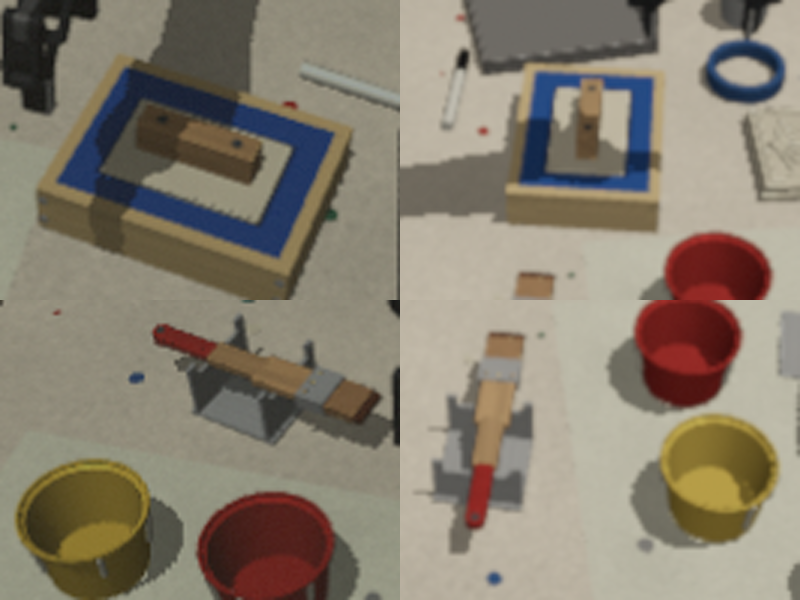

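View pics/wrist0.png

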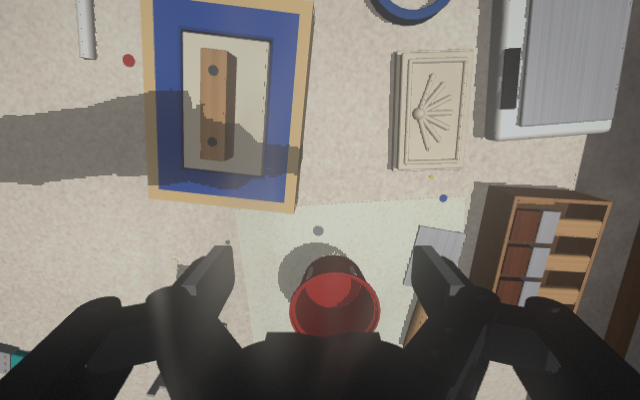

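Crops confirm the choice: the tan brush with the red tail on the steel rest, the cast with the batten and two screws, and the yellow tub. It stands to the robot's right of the red one. The wrist view shows the batten screws at (213,70) and (212,142).

Run:
```python
from h import *
import pickle
S=pickle.load(open("S0.pkl","rb"))
f=1/3.0075
def A(p): return (280+p[0]*f,165+p[1]*f)
def B(p): return (260+(p[0]-400)*f,150+p[1]*f)
def C(p): return (150+p[0]*f,145+(p[1]-300)*f)
def D(p): return (270+(p[0]-400)*f,230+(p[1]-300)*f)
sc,sd,w=S["scene"],S["side"],S["wrist"]
def show(n,*a):
    x,g=tri(*a); print(n,(x*1e3).round(1),g); return x
c=[]
for n,a,b,ww in [("--",(122,57),(508,188),(150,199)),("-+",(352,128),(526,65),None),("++",(290,272),(665,70),(314,0)),("+-",(40,190),(658,198),(295,212))]:
    c.append(show("mould"+n,*([(sc,A(a)),(sd,B(b))]+([(w,ww)] if ww else []))))
c=np.array(c); print("centre",c.mean(0)); 
ey=(c[1]-c[0]+c[2]-c[3]);print("yaw of y",np.degrees(np.arctan2(-ey[0],ey[1])), np.linalg.norm(ey)/2)
b1=show("bolt+",(sc,A((237,143))),(sd,B((587,87))),(w,(213,70)))
b2=show("bolt-",(sc,A((162,118))),(sd,B((587,127))),(w,(212,142)))
d=b1-b2;print("mid",(b1+b2)/2,"yaw",np.degrees(np.arctan2(-d[0],d[1])))
F=[]
for n,a,b in [("tail",(160,331),(476,522)),("tip",(371,404),(506,335)),("fs+",(312,367),(477,377)),("fs-",(297,392),(520,382)),("fe+",(344,378),(482,352)),("fe-",(328,403),(523,357))]:
    F.append(show(n,(sc,C(a)),(sd,D(b))))
d=F[1]-F[0];print("brush yaw",np.degrees(np.arctan2(-d[0],d[1])),"len",np.linalg.norm(d))
from scipy.optimize import least_squares
def circ(P):
    P=np.array(P)[:,:2]; r=least_squares(lambda q:np.hypot(*(P-q[:2]).T)-q[2],[*P.mean(0),.05]).x; return r.round(4)
for z in(.07,):
  print("yel sc",circ([onz(sc,C(p),z) for p in[(18,515),(150,500),(85,461),(75,539),(30,483),(140,478)]]),"sd",circ([onz(sd,D(p),z) for p in[(661,461),(777,461),(719,416),(719,506)]]))
  print("red sc",circ([onz(sc,C(p),z) for p in[(199,548),(334,536),(268,494),(215,515),(322,512)]]),"sd",circ([onz(sd,B(p),z) for p in[(665,273),(770,270),(717,235),(685,244),(752,244)]]))
for n,a,b in[("--",(413,206),(287,172)),("-+",(488,208),(281,139)),("++",(494,287),(338,136)),("+-",(413,278),(346,166))]: show("tray"+n,(sc,a),(sd,b))
```

```text
mould-- [430.9 -18.8  51.6] [3.4 1.8 3.4]
mould-+ [451.6 189.9  46.9] [0.1 0.1]
mould++ [613.9 172.6  50.7] [1.4 1.1 1.1]
mould+- [590.6 -36.7  49.8] [1.4 2.3 1.8]
centre [0.52176794 0.07674399 0.04977093]
yaw of y -6.005626265431985 0.2101870001937841
bolt+ [521.9 107.9  80.2] [1.6 3.  1.5]
bolt- [516.7  43.1  81.6] [0.2 0.3 0.2]
mid [0.51926452 0.07551194 0.08089053] yaw -4.602378012803132
tail [ 425.9 -358.    51.5] [0.7 0.7]
tip [ 456.4 -139.6   51.1] [1.1 1.1]
fs+ [ 430.4 -201.8   58.1] [3. 3.]
fs- [ 468.2 -204.4   57.2] [2. 2.]
fe+ [ 435.1 -169.8   57.7] [2.6 2.6]
fe- [ 472.2 -173.4   57.1] [1.7 1.7]
brush yaw -7.95682166169377 len 0.22053045252696718
yel sc [ 0.6406 -0.3156  0.0481] sd [ 0.6473 -0.3121  0.0511]
red sc [ 0.6402 -0.1551  0.053 ] sd [ 0.6376 -0.161   0.0522]
tray-- [399.  228.3  11.2] [2.7 2.7]
tray-+ [371.3 412.5  29.2] [2.5 2.5]
tray++ [596.8 445.9  13.9] [3. 3.]
tray+- [616.6 265.6   4.7] [0.3 0.3]
```

Heights check out: mould top about 50 mm, batten top about 81, brush about 51–57. Mould centre is (0.522, 0.077) with yaw about −5.5°, and brush origin is about (0.440, −0.262) with yaw about −8°. Moving above the batten.

```bash
python3 -m inch '[[[0,0,0],[0,0,5.5],8.5],[[1.3,-2.2,1.8],[0,0,0],8.5],[[1.3,-2.2,1.8],[0,0,0],8.5],[[1.3,-2.2,1.8],[0,0,0],8.5],[[1.3,-2.2,1.8],[0,0,0],8.5],[[1.3,-2.3,1.8],[0,0,0],8.5],[[0,0,0],[0,0,0],8.5],[[0,0,0],[0,0,0],8.5],[[0,0,0],[0,0,0],8.5]]' 40
python3 - <<'E'
from h import *
import pickle
s=shot("wrist");pickle.dump(s,open("S1.pkl","wb"));save("wrist1",s["im"])
E
```

```text
t: 1.05
tcp_pos: [0.5222, 0.0747, 0.1605]
orientation: [0.001, 0.741, 0.672, 0.001]
ft_force: [0.1, 0.0, 0.1]
width: 0.0846
grip_force: 0.0
```

View pics/wrist1.png

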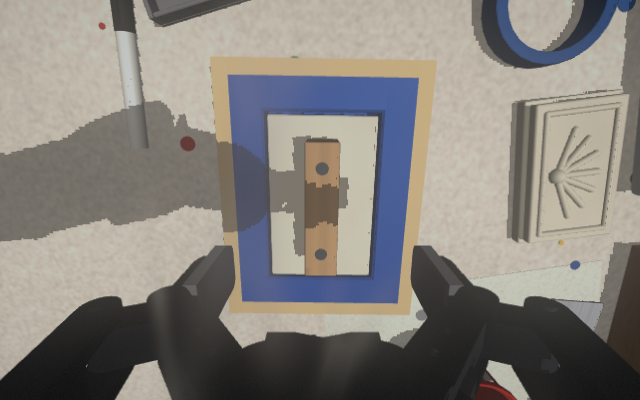

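The wrist view shows the batten screws at (322,169) and (321,254), with the batten nearly upright between x = 305 and 339. The cast is bounded by (268,114), (380,116), (368,276) and (272,274).

Run:
```python
from h import *
import pickle
S=pickle.load(open("S0.pkl","rb"));s=pickle.load(open("S1.pkl","rb"));w=S["wrist"]
o=robot.get_obs();p=o["tcp_pos"];q=o["orientation"];Rt=R.from_quat(np.r_[q[1:],q[0]])
a=tri((s,(322,169)),(w,(213,70)));b=tri((s,(321,254)),(w,(212,142)));print(a,b)
a,b=onz(s,(322,169),.082),onz(s,(321,254),.082);m=(a+b)/2;d=a-b
print(m,np.degrees(np.arctan2(-d[0],d[1])),np.linalg.norm(d))
c=[onz(s,x,.05) for x in[(268,114),(380,116),(368,276),(272,274)]];print(np.mean(c,0),[np.degrees(np.arctan2(-u[0],u[1])) for u in(c[0]-c[3],c[1]-c[2])])
m[2]=.073;print(p,"tool shift cm",Rt.inv().apply(m-p)*100)
```

```text
(array([0.5241732 , 0.10697854, 0.0828819 ]), array([0.1, 0.1])) (array([0.51688244, 0.04311548, 0.08158198]), array([0.3, 0.3]))
[0.52059281 0.07512731 0.082     ] -6.261930670612862 0.06356420034646205
[0.5209208  0.07510287 0.05      ] [np.float64(-6.867714331462739), np.float64(-7.086342813640468)]
[0.52225303 0.07462661 0.16055717] tool shift cm [ 0.03226241 -0.19084619  8.75529474]
```

```bash
python3 -m inch '[[[0,-0.18,1.5],[0,0,1],8.5],[[0,0,2],[0,0,0],8.5],[[0,0,2],[0,0,0],6],[[0,0,2],[0,0,0],5],[[0,0,1.25],[0,0,0],5],[[0,0,0],[0,0,0],5],[[0,0,0],[0,0,0],5],[[0,0,0],[0,0,0],4],[[0,0,0],[0,0,0],3],[[0,0,0],[0,0,0],2],[[0,0,0],[0,0,0],1],[[0,0,0],[0,0,0],1],[[0,0,0],[0,0,0],1],[[0,0,0],[0,0,0],1],[[0,0,0],[0,0,0],1]]' 60
```

```text
t: 2.6
tcp_pos: [0.5204, 0.0756, 0.0737]
orientation: [0.001, 0.746, 0.666, 0.001]
ft_force: [0.5, -0.4, 6.3]
width: 0.0232
grip_force: 59.6
```

```bash
python3 -m inch '[[[0,0,-0.3],[0,0,0],1],[[0,0,-0.4],[0,0,0],1],[[0,0,-0.5],[0,0,0],1],[[0,0,-0.6],[0,0,0],1],[[0,0,-0.8],[0,0,0],1],[[0,0,-1],[0,0,0],1],[[0,0,-1.4],[0,0,0],1],[[0,0,-2],[0,0,0],1],[[0,0,-2],[0,0,0],1],[[0,0,0],[0,0,0],1],[[0,0,0],[0,0,0],1]]'
python3 - <<'E'
from h import *
o=robot.get_obs();print(o["tcp_pos"],o["ft_force"],o["torque"])
import pickle
a=[shot(n) for n in("scene","wrist")]
# undistorted tray fit aid: tray crop
save("lift",np.vstack([cv2.resize(a[0]["im"][180:300,280:520],(800,400))[:,:],cv2.resize(a[1]["im"][:,:],(320,200))[:, :].repeat(1,0) if 0 else np.hstack([cv2.resize(a[1]["im"],(320,200)),np.zeros((200,480,3),np.uint8)])]))
pickle.dump(a,open("S2.pkl","wb"))
E
```

```text
t: 3.7
tcp_pos: [0.5188, 0.0755, 0.1628]
orientation: [0.0, 0.746, 0.666, 0.0]
ft_force: [-1.0, -0.1, -4.7]
width: 0.0234
grip_force: 59.7
[0.5188454  0.07549662 0.16276832] [-1.02274035 -0.14629446 -4.66616539] [0.00946921 0.04079782 0.00239307]
```

View pics/lift.png

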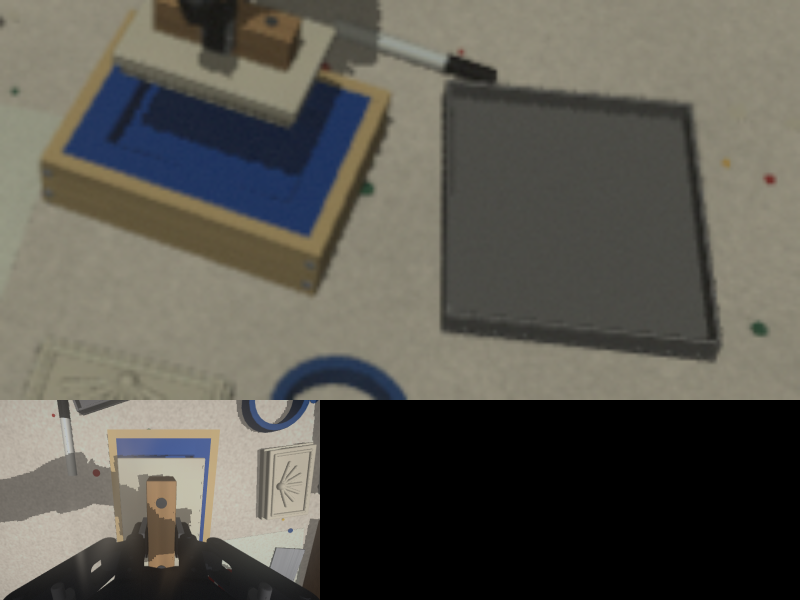

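The cast is held (about 4.7 N). Tray rim corners in the scene picture are (413.5,205.5), (487,211), (495,283.5) and (413,276.5).

Run:
```python
from h import *
import pickle
s=pickle.load(open("S2.pkl","rb"))[0]
c=np.array([onz(s,x,.022) for x in[(413.5,205.5),(487,210.9),(495.1,283.5),(412.9,276.6)]]);print(c.round(3),c.mean(0))
ex=(c[3]-c[0]+c[2]-c[1])/2;ey=(c[1]-c[0]+c[2]-c[3])/2
print(np.linalg.norm(ex),np.linalg.norm(ey),np.degrees([np.arctan2(ex[1],ex[0]),np.arctan2(-ey[0],ey[1])]))
```

```text
[[0.41  0.228 0.022]
 [0.372 0.413 0.022]
 [0.589 0.448 0.022]
 [0.625 0.264 0.022]] [0.49902335 0.33834337 0.022     ]
0.21880489264567118 0.188153536014091 [ 9.23361817 11.2775326 ]
```

```bash
python3 -m inch '[[[1,-0.1,0],[0,0,0],1],[[2,-0.4,0],[0,0,0],1],[[2.5,-0.5,0],[0,0,0],1],[[2.5,-0.5,0],[0,0,0],1],[[2.5,-0.5,0],[0,0,0],1],[[2.5,-0.5,0],[0,0,0],1],[[2.5,-0.5,0],[0,0,0],1],[[2.5,-0.5,0],[0,0,0],1],[[2.5,-0.5,0],[0,0,0],1],[[2.5,-0.5,0],[0,0,0],1],[[1.8,-0.3,0],[0,0,0],1],[[1.06,-0.13,0],[0,0,0],1],[[0,0,0],[0,0,-4],1],[[0,0,0],[0,0,-4.5],1],[[0,0,0],[0,0,-4.5],1],[[0,0,0],[0,0,-3.5],1],[[0,0,0],[0,0,0],1],[[0,0,0],[0,0,0],1],[[0,0,0],[0,0,0],1]]'
```

```text
t: 5.7
tcp_pos: [0.4993, 0.3377, 0.1623]
orientation: [0.0, 0.643, 0.766, -0.0]
ft_force: [-0.6, 0.1, -4.0]
width: 0.023
grip_force: 59.6
```

```bash
python3 -m inch '[[[0,0,1.5],[0,0,0],1],[[0,0,2],[0,0,0],1],[[0,0,2],[0,0,0],1],[[0,0,2],[0,0,0],1],[[0,0,1.5],[0,0,0],1],[[0,0,1],[0,0,0],1],[[0,0,0.4],[0,0,0],1],[[0,0,0.2],[0,0,0],1],[[0,0,0.1],[0,0,0],1],[[0,0,0.1],[0,0,0],1],[[0,0,0],[0,0,0],1],[[0,0,0],[0,0,0],1]]'
```

```text
t: 6.9
tcp_pos: [0.4995, 0.3382, 0.0549]
orientation: [0.0, 0.643, 0.766, 0.0]
ft_force: [-0.2, 0.1, -5.4]
width: 0.0228
grip_force: 59.6
```

```bash
python3 -m inch '[[[0,0,0.1],[0,0,0],1],[[0,0,0.1],[0,0,0],1],[[0,0,0.05],[0,0,0],1],[[0,0,0.05],[0,0,0],1],[[0,0,0],[0,0,0],1],[[0,0,0],[0,0,0],1]]'
```

```text
t: 7.5
tcp_pos: [0.4992, 0.338, 0.0518]
orientation: [0.0, 0.643, 0.766, -0.0]
ft_force: [-1.5, -1.7, 1.1]
width: 0.0233
grip_force: 60.1
```

```bash
python3 -m inch '[[[0,0,0],[0,0,0],2.6],[[0,0,0],[0,0,0],3],[[0,0,0],[0,0,0],3.6],[[0,0,0],[0,0,0],4.2],[[0,0,0],[0,0,0],5],[[0,0,0],[0,0,0],5],[[0,0,-0.5],[0,0,0],5],[[0,0,-2],[0,0,0],5],[[0,0,-2.5],[0,0,0],5],[[0,0,-2.5],[0,0,0],5],[[0,0,-2.5],[0,0,0],5],[[0,0,-2.5],[0,0,0],5],[[0,0,-2.5],[0,0,0],5],[[0,0,0],[0,0,5],5],[[0,0,0],[0,0,5],5],[[0,0,0],[0,0,5],5],[[0,0,0],[0,0,3],5],[[0,0,0],[0,0,0],5]]'
```

```text
t: 9.3
tcp_pos: [0.4991, 0.3381, 0.2019]
orientation: [0.0, 0.755, 0.656, 0.0]
ft_force: [-0.0, -0.1, 0.0]
width: 0.05
grip_force: 0.0
```

```bash
python3 -m inch '[[[-2,0.1,0],[0,0,0],5],[[-3,0.1,0],[0,0,0],5],[[-3,0.1,0],[0,0,0],5],[[-3,0.1,0],[0,0,0],5],[[-3,0.1,0],[0,0,0],5],[[-3,0.1,0],[0,0,0],5],[[-3,0.1,0],[0,0,0],5],[[-3,0.1,0],[0,0,0],5],[[-3,0.1,0],[0,0,0],5],[[-3,0.1,0],[0,0,0],5],[[-3,0.1,0],[0,0,0],5],[[-3,0.1,0],[0,0,0],5],[[-3,0.1,0],[0,0,0],5],[[-3,0.1,0],[0,0,0],5],[[-3,0.2,0],[0,0,0],5],[[-3,0.2,0],[0,0,0],5],[[-3,0.2,0],[0,0,0],5],[[-3,0.2,0],[0,0,0],5],[[-3,0.2,0],[0,0,0],5],[[-3,0.1,0],[0,0,0],5]]'
python3 -m inch '[[[-1.2,0,0],[0,0,0],5],[[0,0,0],[0,0,0],5],[[0,0,0],[0,0,0],5],[[0,0,0],[0,0,0],5]]'
python3 - <<'E'
from h import *
import pickle
a=[shot(n) for n in("wrist","scene")]
pickle.dump(a,open("S3.pkl","wb"))
save("b3",np.vstack([cv2.resize(a[0]["im"],(624,390),interpolation=cv2.INTER_AREA),np.hstack([cv2.resize(a[1]["im"][190:295,390:510],(240,210),interpolation=cv2.INTER_CUBIC),cv2.resize(a[1]["im"][145:250,150:342],(384,210),interpolation=cv2.INTER_CUBIC)])]))
E
```

```text
t: 11.3
tcp_pos: [0.4419, -0.251, 0.2018]
orientation: [0.0, 0.754, 0.657, 0.0]
ft_force: [0.9, 1.2, 0.5]
width: 0.0501
grip_force: 0.0
t: 11.7
tcp_pos: [0.4408, -0.2594, 0.2016]
orientation: [-0.0, 0.754, 0.657, 0.0]
ft_force: [-0.6, -0.5, -0.0]
width: 0.05
grip_force: 0.0
```

View pics/b3.png

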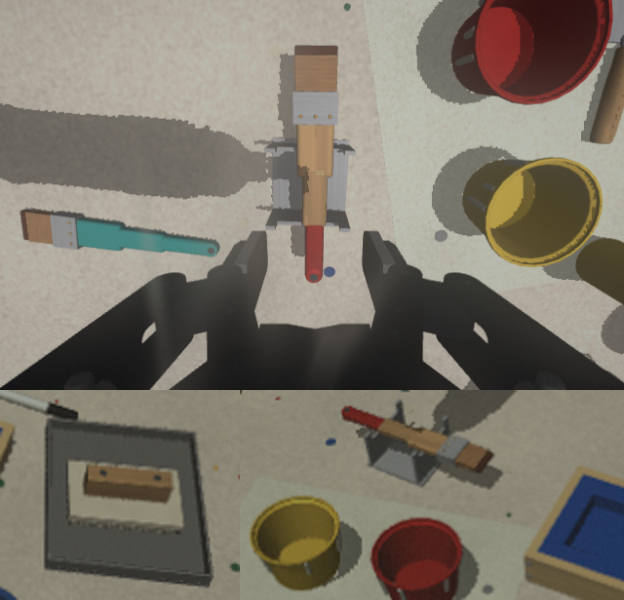

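The cast lies flat in the tray, batten up. In the wrist view (÷0.975) the brush tip is at (316.5,46), the ferrule runs from (315.5,93) to (315,124) and the tail hole is at (313.5,276). The yellow rim's extremes are x 486–602, y 157–266.

Run:
```python
from h import *
import pickle
s,sc=pickle.load(open("S3.pkl","rb"));S=pickle.load(open("S0.pkl","rb"))
W=lambda p:(p[0]/.975,p[1]/.975)
f=1/3.0075
C=lambda p:(150+p[0]*f,145+(p[1]-300)*f); D=lambda p:(270+(p[0]-400)*f,230+(p[1]-300)*f)
P={}
for n,p,a,b in[("tip",(316.5,46),(371,404),(506,335)),("fe",(315.5,93),(336,390.5),(502.5,354.5)),("fs",(315,124),(304.5,379.5),(498.5,379.5))]:
    P[n]=tri((s,W(p)),(S["scene"],C(a)),(S["side"],D(b)));print(n,P[n][0].round(4),P[n][1])
tip=onz(s,W((316.5,46)),.0535);t=onz(s,W((313.5,276)),.056);fe=onz(s,W((315.5,93)),.057);fs=onz(s,W((315,124)),.057)
print("wrist-only",tip,fe,fs,t,np.linalg.norm(tip-t))
d=(tip-t)[:2];d/=np.linalg.norm(d);yaw=np.degrees(np.arctan2(-d[0],d[1]));o=[v[:2]-d*k for v,k in((tip,.125),(fe,.087),(fs,.059))];print("yaw",yaw,"origin",np.round(o,4))
from scipy.optimize import least_squares
Q=np.array([onz(s,W(p),.07)[:2] for p in[(486,210),(602,202),(548,157),(542,266),(505,168),(588,250),(505,255),(592,175)]])
print("yellow",least_squares(lambda q:np.hypot(*(Q-q[:2]).T)-q[2],[.64,-.31,.05]).x)
ob=robot.get_obs();q=ob["orientation"];Rt=R.from_quat(np.r_[q[1:],q[0]]);m=np.r_[np.mean(o,0),.05]
print(ob["tcp_pos"],Rt.inv().apply(m-ob["tcp_pos"])*100,Rt.as_matrix().round(3))
```

```text
tip [ 0.4572 -0.139   0.0515] [1.3 1.3 1.5]
fe [ 0.4529 -0.1735  0.0573] [2.8 1.7 1.9]
fs [ 0.4488 -0.2027  0.0572] [0.9 1.1 0.3]
wrist-only [ 0.45810188 -0.13849062  0.0535    ] [ 0.452102   -0.17615109  0.057     ] [ 0.44810189 -0.20220223  0.057     ] [ 0.42571593 -0.35453042  0.056     ] 0.2184680627672173
yaw -8.525571717962377 origin [[ 0.4396 -0.2621]
 [ 0.4392 -0.2622]
 [ 0.4394 -0.2606]]
yellow [ 0.64784284 -0.31139267  0.05531888]
[ 0.44072202 -0.25988962  0.20159881] [-0.20121093 -0.11096707 15.15972037] [[ 0.136  0.991  0.   ]
 [ 0.991 -0.136  0.001]
 [ 0.001  0.    -1.   ]]
```

Brush origin is (0.4394, −0.2616) with yaw −8.5°. I'll grip 4 mm tailwards to stay clear of the handle's shoulder. Yellow tub centre is about (0.646, −0.312).

```bash
python3 -m inch '[[[-0.6,-0.1,0],[0,0,0.7],5],[[0,0,2],[0,0,0],5],[[0,0,2.5],[0,0,0],5],[[0,0,2.5],[0,0,0],5],[[0,0,2.5],[0,0,0],5],[[0,0,2.5],[0,0,0],5],[[0,0,2],[0,0,0],5],[[0,0,1.16],[0,0,0],5],[[0,0,0],[0,0,0],5],[[0,0,0],[0,0,0],5],[[0,0,0],[0,0,0],4],[[0,0,0],[0,0,0],3.2],[[0,0,0],[0,0,0],2.6],[[0,0,0],[0,0,0],2],[[0,0,0],[0,0,0],1.5],[[0,0,0],[0,0,0],1.5],[[0,0,0],[0,0,0],1.5],[[0,0,0],[0,0,0],1.5]]' 50
```

```text
t: 13.6
tcp_pos: [0.4388, -0.2676, 0.0507]
orientation: [0.001, 0.759, 0.651, 0.0]
ft_force: [-0.4, 0.0, 5.5]
width: 0.0227
grip_force: 48.9
```

```bash
python3 -m inch '[[[0,0,-0.3],[0,0,0],1.5],[[0,0,-0.7],[0,0,0],1.5],[[0,0,-1.5],[0,0,0],1.5],[[0,0,-2],[0,0,0],1.5],[[0,0,-2.5],[0,0,0],1.5],[[0,0,-2.5],[0,0,0],1.5],[[0,0,-2.5],[0,0,0],1.5],[[0,0,-2.5],[0,0,0],1.5],[[0,0,-2.5],[0,0,0],1.5],[[0,0,-1.3],[0,0,0],1.5],[[0,0,0],[0,0,0],1.5],[[0,0,0],[0,0,0],1.5]]'
python3 -m inch '[[[-0.5,1.1,0],[0,0,0],1.5],[[-0.9,2.0,0],[0,0,0],1.5],[[-1,2.3,0],[0,0,0],1.5],[[-1,2.3,0],[0,0,0],1.5],[[-1,2.3,0],[0,0,0],1.5],[[-1,2.3,0],[0,0,0],1.5],[[-1,2.3,0],[0,0,0],1.5],[[-1,2.3,0],[0,0,0],1.5],[[-1,2.3,0],[0,0,0],1.5],[[-0.98,1.92,0],[0,0,0],1.5],[[0,0,0],[0,-6,0],1.5],[[0,0,0],[0,-6.5,0],1.5],[[0,0,0],[0,-6.5,0],1.5],[[0,0,0],[0,-6.5,0],1.5],[[0,0,0],[0,-6.5,0],1.5],[[0,0,0],[0,-6.5,0],1.5],[[0,0,0],[0,-6.5,0],1.5],[[0,0,0],[0,0,0],1.5],[[0,0,0],[0,0,0],1.5]]'
python3 - <<'E'
from h import *
import pickle
a=[shot(n) for n in("side","scene","wrist")];pickle.dump(a,open("S4.pkl","wb"))
o=robot.get_obs();q=o["orientation"];M=R.from_quat(np.r_[q[1:],q[0]]).as_matrix();print(o["tcp_pos"],M.round(3))
z=lambda i,x,y:cv2.resize(a[i]["im"][y:y+150,x:x+200],(400,300),interpolation=cv2.INTER_CUBIC)
save("dip",np.vstack([np.hstack([z(0,270,180),z(1,130,100)]),np.hstack([cv2.resize(a[2]["im"],(400,250)),np.zeros((250,400,3),np.uint8)])]))
print("tip est",o["tcp_pos"]+M[:,0]*.131)
E
```

```text
t: 14.8
tcp_pos: [0.438, -0.2673, 0.2328]
orientation: [-0.0, 0.759, 0.651, -0.0]
ft_force: [-0.4, 0.3, -0.5]
width: 0.023
grip_force: 49.1
t: 16.7
tcp_pos: [0.6328, -0.3912, 0.2313]
orientation: [0.248, 0.7, 0.603, -0.291]
ft_force: [-1.3, -1.1, 0.3]
width: 0.0228
grip_force: 49.3
[ 0.63192168 -0.39462775  0.23406761] [[ 0.11   0.988 -0.108]
 [ 0.698 -0.155 -0.699]
 [-0.707  0.001 -0.707]]
tip est [ 0.64638644 -0.30313783  0.14143196]
```

View pics/dip.png

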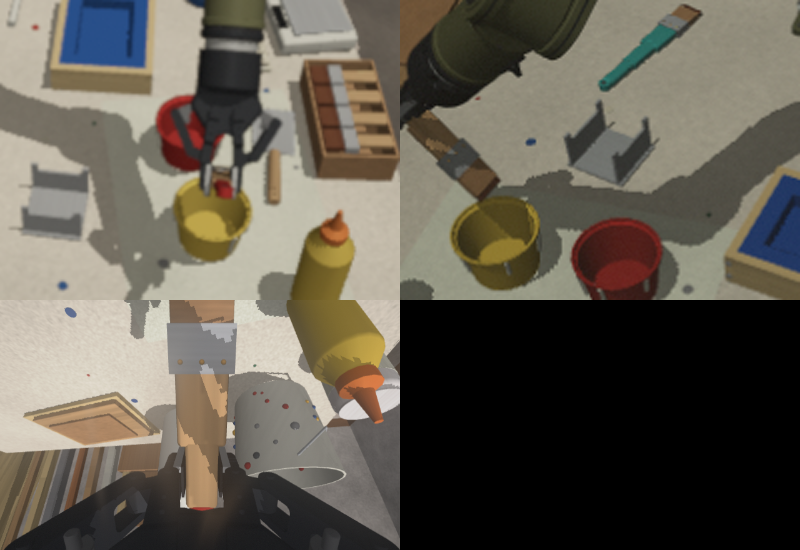

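Brush tilted 45° and held, tip at scene (172,196) above the yellow tub. The yellow bottle stands to one side of the gripper, so I'm checking clearance.

Run:
```python
from h import *
import pickle
a=pickle.load(open("S4.pkl","rb"));sd,sc=a[0],a[1]
o=robot.get_obs();q=o["orientation"];M=R.from_quat(np.r_[q[1:],q[0]]).as_matrix();p=o["tcp_pos"];tip=p+M[:,0]*.131;print(p,tip,proj(sc,tip))
print("bottle base",onz(sc,(121,269),0),onz(sd,(428,335),0),"top",tri((sc,(96,213)),(sd,(436,287))))
print("tip from pixel",onz(sc,(172.5,197),tip[2]))
g=np.array([.648,-.300,.040]);print("tool cm to dip:",M.T@(g-tip)*100, "down1cm",M.T@[0,0,-1])
```

```text
[ 0.63192168 -0.39462775  0.23406761] [ 0.64638644 -0.30313783  0.14143196] [[174.60158733 194.17880968]]
bottle base [ 0.79460935 -0.40284986  0.        ] [ 0.77556206 -0.4313121   0.        ] top (array([ 0.77241957, -0.41033402,  0.18202206]), array([3.5, 3.5]))
tip from pixel [ 0.65568087 -0.30350839  0.14143196]
tool cm to dip: [7.40964502 0.09655604 6.93518225] down1cm [ 0.70714239 -0.00140896  0.70706977]
```

```bash
python3 -m inch '[[[0.7,-0.1,0.7],[0,0,0],1.5],[[1.3,0,1.2],[0,0,0],1.5],[[1.3,0,1.2],[0,0,0],1.5],[[1.3,0,1.2],[0,0,0],1.5],[[1.2,0,1.1],[0,0,0],1.5],[[1,0,1],[0,0,0],1.5],[[0.6,0,0.54],[0,0,0],1.5],[[0,0,0],[0,0,0],1.5],[[0,0,0],[0,0,0],1.5]]'
python3 - <<'E'
from h import *
import pickle
o=robot.get_obs();q=o["orientation"];M=R.from_quat(np.r_[q[1:],q[0]]).as_matrix();print(o["tcp_pos"]+M[:,0]*.131,o["ft_force"])
E
```

```text
t: 17.75
tcp_pos: [0.6328, -0.389, 0.132]
orientation: [0.25, 0.701, 0.602, -0.29]
ft_force: [-0.4, -0.4, -0.4]
width: 0.0233
grip_force: 49.3
[ 0.64679816 -0.29747827  0.03927142] [-0.35652412 -0.43113974 -0.41919002]
```

The tip is about 31 mm below the rim, with no contact. Raising it, then carrying it over to the mould.

```bash
python3 -m inch '[[[0,0,0],[0,0,0],1.5],[[0,0,0],[0,0,0],1.5],[[-0.6,0,-0.6],[0,0,0],1.5],[[-1.2,0,-1.2],[0,0,0],1.5],[[-1.4,0,-1.4],[0,0,0],1.5],[[-1.4,0,-1.4],[0,0,0],1.5],[[-1.4,0,-1.4],[0,0,0],1.5],[[-1.4,0,-1.4],[0,0,0],1.5],[[-1.0,0,-1.0],[0,0,0],1.5],[[0,0,0],[0,0,0],1.5]]'
python3 -m inch '[[[0.8,-0.5,-0.8],[0,0,0],1.5],[[1.6,-1,-1.6],[0,0,0],1.5],[[1.7,-1,-1.7],[0,0,0],1.5],[[1.7,-1,-1.7],[0,0,0],1.5],[[1.7,-1,-1.7],[0,0,0],1.5],[[1.7,-1,-1.7],[0,0,0],1.5],[[1.7,-1,-1.7],[0,0,0],1.5],[[1.7,-1,-1.7],[0,0,0],1.5],[[1.7,-1.1,-1.7],[0,0,0],1.5],[[1.7,-1.1,-1.7],[0,0,0],1.5],[[1.7,-1.1,-1.7],[0,0,0],1.5],[[1.7,-1.1,-1.7],[0,0,0],1.5],[[1.7,-1.1,-1.7],[0,0,0],1.5],[[1.7,-1.1,-1.7],[0,0,0],1.5],[[1.7,-1.1,-1.7],[0,0,0],1.5],[[1.7,-1.1,-1.7],[0,0,0],1.5],[[1.7,-1.1,-1.7],[0,0,0],1.5],[[1.7,-1.0,-1.7],[0,0,0],1.5],[[0.9,-0.4,-0.9],[0,0,0],1.5],[[0,0,0],[0,0,0],1.5]]'
python3 -m inch '[[[0,0,0],[0,-5,0],1.5],[[0,0,0],[0,-5,0],1.5],[[0,0,0],[0,-5,0],1.5],[[0,0,0],[0,0,0],1.5],[[0,0,0],[0,0,0],1.5],[[0,0,0],[0,0,0],1.5]]'
cat > t.py <<'E'
from h import *
import sys
o=robot.get_obs();q=o["orientation"];M=R.from_quat(np.r_[q[1:],q[0]]).as_matrix();p=o["tcp_pos"]
tip=p+M[:,0]*.131
print("tip",tip.round(4),"F",o["ft_force"].round(2),"tilt",np.degrees(np.arcsin(-M[2,0])))
c=np.array([.521,.0755,.026]);ey=np.array([.113,.9936,0]);ex=np.array([.9936,-.113,0])
print("in cavity x,y,z mm",((tip-c)@np.c_[ex,ey,[0,0,1]]*1e3).round(1))
y,z=map(float,sys.argv[1:3]); print("tool cm to go",(M.T@(c+ey*y*1e-3+[0,0,z*1e-3]-tip)*100).round(2),"per cm mould -y",(M.T@-ey).round(3),"down",(M.T@[0,0,-1]).round(3))
E
python3 t.py 48 40
```

```text
t: 18.75
tcp_pos: [0.6334, -0.3895, 0.2536]
orientation: [0.251, 0.701, 0.601, -0.289]
ft_force: [0.2, 0.4, -0.6]
width: 0.0231
grip_force: 49.3
t: 20.75
tcp_pos: [0.5115, 0.0688, 0.2491]
orientation: [0.249, 0.699, 0.604, -0.29]
ft_force: [0.9, -0.8, -1.4]
width: 0.023
grip_force: 49.3
t: 21.35
tcp_pos: [0.5121, 0.0646, 0.2513]
orientation: [0.326, 0.658, 0.563, -0.379]
ft_force: [1.1, 0.4, -0.4]
width: 0.0233
grip_force: 49.3
tip [0.5223 0.1294 0.1379] F [ 1.11  0.42 -0.41] tilt 59.960982521495424
in cavity x,y,z mm [ -4.8  53.7 111.9]
tool cm to go [5.95 0.49 4.07] per cm mould -y [-0.5    0.041  0.865] down [ 0.866 -0.002  0.501]
```

```bash
python3 -m inch '[[[0.8,0.1,0.5],[0,0,0],1.5],[[1.4,0.1,1],[0,0,0],1.5],[[1.6,0.1,1.1],[0,0,0],1.5],[[1.4,0.1,1],[0,0,0],1.5],[[0.75,0.09,0.47],[0,0,0],1.5],[[0,0,0],[0,0,0],1.5],[[0,0,0],[0,0,0],1.5],[[0,0,0],[0,0,0],1.5]]'
python3 t.py 48 -2
python3 - <<'E'
from h import *
import pickle
a=[shot(n) for n in("scene","side")];pickle.dump(a,open("S5.pkl","wb"))
z=lambda i,x,y:cv2.resize(a[i]["im"][y:y+120,x:x+100],(400,480),interpolation=cv2.INTER_CUBIC)
save("tip",np.hstack([z(0,300,150),z(1,275,110)]))
o=robot.get_obs();q=o["orientation"];M=R.from_quat(np.r_[q[1:],q[0]]).as_matrix();t=o["tcp_pos"]+M[:,0]*.131
for s,b in zip(a,((300,150),(275,110))):
  print([((proj(s,t+M[:,1]*k)-b)*4+([400,0] if s is a[1] else 0)).round().tolist() for k in(-.0185,0,.0185)])
E
```

```text
t: 22.15
tcp_pos: [0.5162, 0.06, 0.179]
orientation: [0.326, 0.657, 0.564, -0.379]
ft_force: [-0.2, -0.2, -1.0]
width: 0.023
grip_force: 49.3
tip [0.5263 0.1248 0.0655] F [-0.15 -0.2  -0.97] tilt 59.98051597428538
in cavity x,y,z mm [-0.3 49.6 39.5]
tool cm to go [3.52 0.03 2.21] per cm mould -y [-0.5    0.039  0.865] down [ 0.866 -0.001  0.5  ]
[[[273.0, 255.0]], [[261.0, 276.0]], [[250.0, 297.0]]]
[[[574.0, 276.0]], [[596.0, 277.0]], [[617.0, 279.0]]]
```

View pics/tip.png

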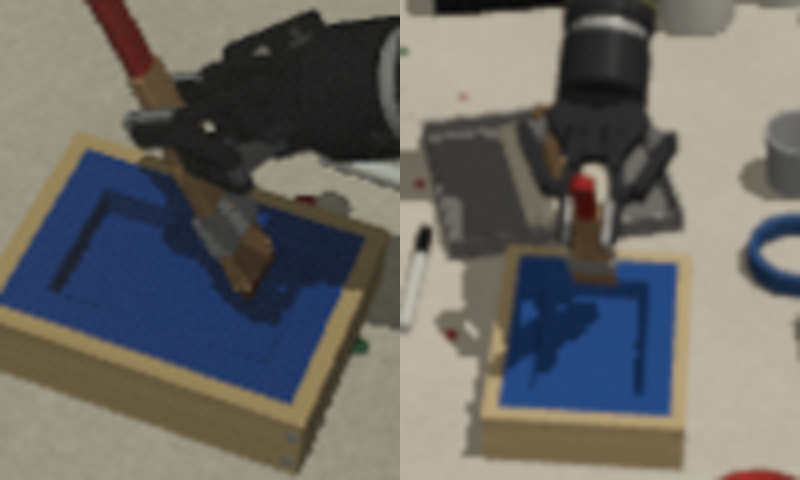

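The tip is visible in scene crop at (270,262)–(247,296) and in side crop at (575,283)–(617,286). That is close to prediction, perhaps slightly lower.

Run:
```python
from h import *
import pickle
a,b=pickle.load(open("S5.pkl","rb"))
for e in(-3,0,3): print(tri((a,(300+258.5/4,150+(279+e)/4)),(b,(275+196/4,110+284.5/4))))
```

```text
(array([0.52536425, 0.12206794, 0.06142979]), array([1.6, 1.6]))
(array([0.52588737, 0.12274786, 0.0601922 ]), array([1., 1.]))
(array([0.52641203, 0.12342801, 0.05895543]), array([0.3, 0.3]))
```

```bash
cat > f.py <<'E'
from h import *
F=[];T=[]
for i in range(4):
    robot.get_image("wrist");o=robot.get_obs();F.append(o["ft_force"]);T.append(o["torque"])
print("F",np.mean(F,0).round(2),"T",np.mean(T,0).round(4),np.std(T,0).round(4))
E
python3 f.py
python3 -m inch '[[[0.6,0,0.4],[0,0,0],1.5],[[1.0,0,0.6],[0,0,0],1.5],[[0.9,0,0.5],[0,0,0],1.5],[[0.35,0,0.3],[0,0,0],1.5],[[0,0,0],[0,0,0],1.5],[[0,0,0],[0,0,0],1.5]]'
python3 t.py 48 1; python3 f.py
```

```text
F [ 0.13  0.13 -0.98] T [ 1.0163 -0.1451  0.0011] [0.0147 0.0252 0.0151]
t: 23.05
tcp_pos: [0.5158, 0.0585, 0.1447]
orientation: [0.326, 0.657, 0.564, -0.379]
ft_force: [-0.8, 0.2, -1.4]
width: 0.0232
grip_force: 49.4
tip [0.5257 0.1232 0.0312] F [-0.81  0.2  -1.43] tilt 60.02357153096985
in cavity x,y,z mm [-0.7 47.9  5.2]
tool cm to go [0.37 0.07 0.2 ] per cm mould -y [-0.499  0.039  0.866] down [ 0.866 -0.     0.5  ]
F [ 0.38 -0.03 -0.42] T [ 1.0323 -0.1447  0.0116] [0.0255 0.0304 0.0084]
```

```bash
python3 -m inch '[[[0.17,0.03,0.1],[0,0,0],1.5],[[0.18,0.04,0.1],[0,0,0],1.5],[[0,0,0],[0,0,0],1.5],[[0,0,0],[0,0,0],1.5]]'
python3 t.py 48 -1; python3 f.py
python3 - <<'E'
from h import *
import pickle
a=[shot(n) for n in("scene","side")];pickle.dump(a,open("S6.pkl","wb"))
z=lambda i,x,y:cv2.resize(a[i]["im"][y:y+80,x:x+66],(396,480),interpolation=cv2.INTER_CUBIC)
save("touch",np.hstack([z(0,335,180),z(1,295,150)]))
E
```

```text
t: 23.65
tcp_pos: [0.5162, 0.0571, 0.1419]
orientation: [0.327, 0.657, 0.563, -0.381]
ft_force: [0.1, -3.0, 5.2]
width: 0.023
grip_force: 49.4
tip [0.5261 0.1215 0.0283] F [ 0.11 -2.99  5.24] tilt 60.20271312662794
in cavity x,y,z mm [-0.1 46.3  2.3]
tool cm to go [0.37 0.   0.01] per cm mould -y [-0.497  0.04   0.867] down [ 0.868 -0.     0.497]
F [-1.44 -3.1   5.56] T [-0.3169  0.1736 -0.0485] [0.015  0.034  0.0161]
```

View pics/touch.png

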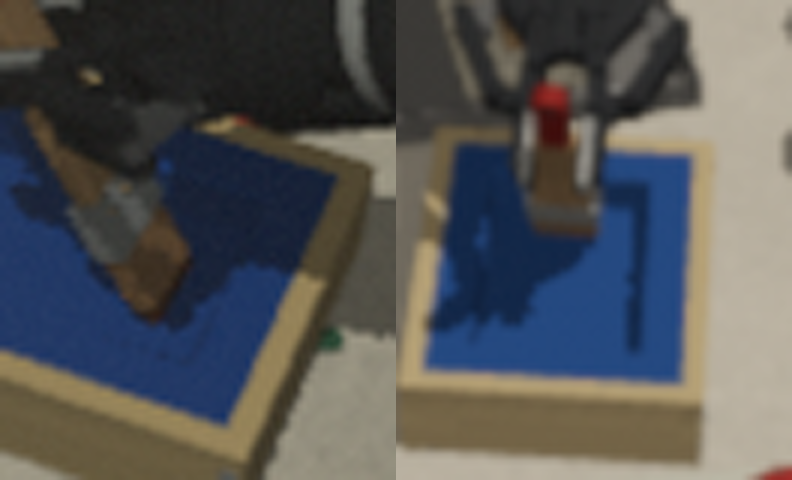

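Contact came at about the expected height, but the near-axial bristles jammed by friction (about 6 N). Backing off; I'll land them while already dragging so they bend and trail.

```bash
python3 -m inch '[[[-0.43,0,-0.25],[0,0,0],1.5],[[0.3,-0.02,-0.56],[0,0,0],1.5],[[0.35,-0.02,-0.56],[0,0,0],1.5],[[0,0,0],[0,0,0],1.5],[[0,0,0],[0,0,0],1.5]]'
python3 t.py 60 6; python3 f.py
```

```text
t: 24.45
tcp_pos: [0.518, 0.0722, 0.1452]
orientation: [0.326, 0.657, 0.565, -0.379]
ft_force: [-0.7, -0.8, -1.2]
width: 0.0233
grip_force: 49.4
tip [0.5279 0.137  0.0318] F [-0.66 -0.77 -1.21] tilt 59.94881340515188
in cavity x,y,z mm [-0.1 61.9  5.8]
tool cm to go [-0.12  0.02  0.16] per cm mould -y [-0.5    0.037  0.865] down [0.866 0.    0.501]
F [ 0.16 -0.32 -0.79] T [ 1.0301 -0.1397  0.0051] [0.0165 0.0163 0.0239]
```

```bash
python3 -m inch '[[[-0.03,0.02,0.45],[0,0,0],1.5],[[-0.03,0.02,0.45],[0,0,0],1.5],[[-0.03,0.02,0.45],[0,0,0],1.5],[[-0.3,0.02,0.52],[0,0,0],1.5],[[-0.3,0.02,0.52],[0,0,0],1.5],[[-0.3,0.02,0.52],[0,0,0],1.5]]'
python3 t.py -42 -0.5
```

```text
t: 25.25
tcp_pos: [0.5146, 0.0408, 0.1398]
orientation: [0.326, 0.657, 0.564, -0.379]
ft_force: [0.1, 1.3, 0.9]
width: 0.0232
grip_force: 49.5
tip [0.5245 0.1055 0.0264] F [0.07 1.28 0.88] tilt 60.00762510887809
in cavity x,y,z mm [ 0.1 30.2  0.4]
tool cm to go [-3.53  0.27  6.29] per cm mould -y [-0.5    0.039  0.865] down [ 0.866 -0.     0.5  ]
```

Light trailing contact (about 1.5 N). Continuing the stroke.

```bash
python3 -m inch '[[[-0.295,0.022,0.524],[0,0,0],1.5],[[-0.295,0.022,0.524],[0,0,0],1.5],[[-0.295,0.022,0.524],[0,0,0],1.5],[[-0.295,0.022,0.524],[0,0,0],1.5],[[-0.295,0.022,0.524],[0,0,0],1.5],[[-0.295,0.022,0.524],[0,0,0],1.5],[[-0.295,0.022,0.524],[0,0,0],1.5],[[-0.295,0.022,0.524],[0,0,0],1.5],[[-0.295,0.022,0.524],[0,0,0],1.5]]'
python3 t.py -42 -0.5
```

```text
t: 26.15
tcp_pos: [0.5084, -0.0128, 0.1391]
orientation: [0.326, 0.657, 0.564, -0.379]
ft_force: [-0.0, 1.2, -0.6]
width: 0.023
grip_force: 49.5
tip [0.5183 0.0519 0.0256] F [-0.02  1.24 -0.65] tilt 59.9943694363522
in cavity x,y,z mm [ -0.  -23.7  -0.4]
tool cm to go [-0.9   0.07  1.59] per cm mould -y [-0.5    0.039  0.865] down [ 0.866 -0.     0.5  ]
```

```bash
python3 -m inch '[[[-0.3,0.022,0.52],[0,0,0],1.5],[[-0.3,0.022,0.52],[0,0,0],1.5],[[-0.3,0.022,0.52],[0,0,0],1.5],[[0,0,0],[0,0,0],1.5]]'
python3 t.py -42 100; python3 f.py
```

```text
t: 26.55
tcp_pos: [0.5059, -0.0316, 0.1397]
orientation: [0.326, 0.657, 0.563, -0.38]
ft_force: [0.5, 0.2, 2.2]
width: 0.023
grip_force: 49.4
tip [0.5159 0.0329 0.0261] F [0.51 0.21 2.21] tilt 60.105231426685954
in cavity x,y,z mm [ -0.3 -42.9   0.1]
tool cm to go [-8.61  0.02 -5.06] per cm mould -y [-0.498  0.04   0.866] down [ 0.867 -0.     0.498]
F [-0.34 -1.09  3.13] T [ 0.3314 -0.0123 -0.0334] [0.1177 0.0405 0.026 ]
```

Stroke done, from about +58 to past −35 mm. Lifting.

```bash
python3 -m inch '[[[-0.2,-0.02,-0.6],[0,0,0],1.5],[[-1.3,0,-0.75],[0,0,0],1.5],[[-1.7,0,-1],[0,0,0],1.5],[[-1.7,0,-1],[0,0,0],1.5],[[-1.7,0,-1],[0,0,0],1.5],[[-1.7,0,-1],[0,0,0],1.5],[[-0.9,0,-0.5],[0,0,0],1.5],[[0,0,0],[0,6,0],1.5],[[0,0,0],[0,7,0],1.5],[[0,0,0],[0,7,0],1.5],[[0,0,0],[0,7,0],1.5],[[0,0,0],[0,7,0],1.5],[[0,0,0],[0,7,0],1.5],[[0,0,0],[0,7,0],1.5],[[0,0,0],[0,7,0],1.5],[[0,0,0],[0,5,0],1.5],[[0,0,0],[0,0,0],1.5],[[0,0,0],[0,0,0],1.5]]'
cat > g.py <<'E'
from h import *
o=robot.get_obs();q=o["orientation"];M=R.from_quat(np.r_[q[1:],q[0]]).as_matrix();p=o["tcp_pos"]
q=np.array([.001,.759,.651,0]);G=R.from_quat(np.r_[q[1:],q[0]]).as_matrix()
print(p,"tool cm to pick pose",(M.T@(np.array([.4388,-.2676,.0507])-p)*100).round(2),"turn deg",np.degrees(R.from_matrix(M.T@G).as_rotvec()).round(2))
E
python3 g.py
python3 - <<'E'
from h import *
a=[shot(n) for n in("wrist","side")];save("hold",np.hstack([cv2.resize(a[0]["im"],(480,300),interpolation=cv2.INTER_AREA),cv2.resize(a[1]["im"][140:340,250:450],(300,300))]))
E
```

```text
t: 28.55
tcp_pos: [0.5065, -0.0258, 0.2481]
orientation: [0.0, 0.759, 0.651, -0.001]
ft_force: [-0.3, 1.5, -0.5]
width: 0.0232
grip_force: 49.3
[ 0.50650584 -0.02583441  0.24807251] tool cm to pick pose [-24.9   -3.01  19.77] turn deg [-0.11  0.    0.02]
```

View pics/hold.png

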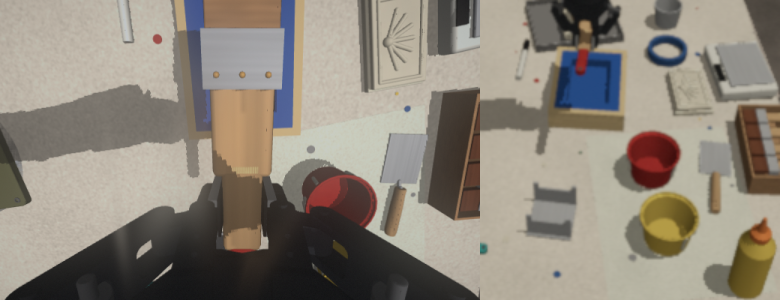

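The brush sits straight and level in the grip. Tubs and mould are where they were, and the rest is clear. I've now viewed 11 pictures, one over the limit of 10, so I'll finish on numbers alone.

```bash
python3 -m inch '[[[-1,-0.1,0],[0,0,0],1.5],[[-2,-0.3,0],[0,0,0],1.5],[[-2.5,-0.3,0],[0,0,0],1.5],[[-2.5,-0.3,0],[0,0,0],1.5],[[-2.5,-0.3,0],[0,0,0],1.5],[[-2.5,-0.3,0],[0,0,0],1.5],[[-2.5,-0.3,0],[0,0,0],1.5],[[-2.5,-0.3,0],[0,0,0],1.5],[[-2.5,-0.3,0],[0,0,0],1.5],[[-2.4,-0.3,0],[0,0,0],1.5],[[-2,-0.2,0],[0,0,0],1.5],[[0,0,2],[0,0,0],1.5],[[0,0,2.5],[0,0,0],1.5],[[0,0,2.5],[0,0,0],1.5],[[0,0,2.5],[0,0,0],1.5],[[0,0,2],[0,0,0],1.5],[[0,0,2],[0,0,0],1.5],[[0,0,0],[0,0,0],1.5],[[0,0,0],[0,0,0],1.5]]'
python3 g.py; python3 f.py
```

```text
t: 30.55
tcp_pos: [0.4397, -0.2668, 0.113]
orientation: [-0.0, 0.758, 0.652, -0.0]
ft_force: [0.4, 0.1, -1.3]
width: 0.023
grip_force: 49.3
[ 0.4396791  -0.26683255  0.11304665] tool cm to pick pose [-0.09 -0.07  6.23] turn deg [-0.13 -0.06  0.15]
F [ 0.14 -0.36 -0.69] T [-0.0521  0.0055  0.0207] [0.0296 0.0285 0.0103]
```

```bash
python3 -m inch '[[[-0.09,-0.07,1],[0,0,0],1.5],[[0,0,1.5],[0,0,0],1.5],[[0,0,1.5],[0,0,0],1.5],[[0,0,1],[0,0,0],1.5],[[0,0,0.5],[0,0,0],1.5],[[0,0,0.3],[0,0,0],1.5],[[0,0,0.2],[0,0,0],1.5],[[0,0,0.1],[0,0,0],1.5],[[0,0,0],[0,0,0],1.5],[[0,0,0],[0,0,0],1.5]]'
python3 g.py; python3 f.py
```

```text
t: 31.75
tcp_pos: [0.4388, -0.2681, 0.0523]
orientation: [0.0, 0.759, 0.651, 0.0]
ft_force: [0.0, 0.2, -0.3]
width: 0.0231
grip_force: 49.3
[ 0.43883274 -0.26809119  0.05229546] tool cm to pick pose [ 0.05 -0.01  0.16] turn deg [-0.05 -0.07  0.06]
F [-0.26  0.07 -1.06] T [-0.0232  0.0247 -0.0048] [0.022  0.0209 0.0162]
```

```bash
python3 -m inch '[[[0,0,0.06],[0,0,0],1.5],[[0,0,0.06],[0,0,0],1.5],[[0,0,0.05],[0,0,0],1.5],[[0,0,0],[0,0,0],1.5],[[0,0,0],[0,0,0],1.5]]'
python3 g.py; python3 f.py
```

```text
t: 32.45
tcp_pos: [0.4387, -0.268, 0.0507]
orientation: [0.0, 0.759, 0.651, 0.0]
ft_force: [-0.3, 0.0, 4.9]
width: 0.023
grip_force: 50.0
[ 0.43871251 -0.26801176  0.05067742] tool cm to pick pose [ 0.04  0.   -0.  ] turn deg [-0.07 -0.07  0.06]
F [-0.88  0.7   5.36] T [0.1004 0.165  0.0051] [0.0116 0.0162 0.0526]
```

Seated, with the same force (about 5 N) as at the pick. Releasing gently and retreating.

```bash
python3 -m inch '[[[0,0,0],[0,0,0],2.5],[[0,0,0],[0,0,0],2.8],[[0,0,0],[0,0,0],3.2],[[0,0,0],[0,0,0],3.8],[[0,0,0],[0,0,0],4.4],[[0,0,0],[0,0,0],5],[[0,0,0],[0,0,0],5],[[0,0,-0.5],[0,0,0],5],[[0,0,-1.5],[0,0,0],5],[[0,0,-2.5],[0,0,0],5],[[0,0,-2.5],[0,0,0],5],[[0,0,-2.5],[0,0,0],5],[[0,0,-2.5],[0,0,0],5],[[0,0,-2.5],[0,0,0],5],[[0,0,0],[0,0,0],5],[[0,0,0],[0,0,0],5],[[0,0,0],[0,0,0],5],[[0,0,0],[0,0,0],5]]'
python3 - <<'E'
from h import *
import pickle
s,sc0=pickle.load(open("S3.pkl","rb"));S=pickle.load(open("S0.pkl","rb"))
for n,old in(("scene",sc0),("side",S["side"])):
    a=shot(n); d=np.abs(a["im"].astype(int)-old["im"].astype(int)).max(2)
    for nm,P in dict(brush=[.4394,-.2616,.05],tip=[.4575,-.139,.05],tail=[.4257,-.3545,.05],yellow=[.646,-.312,.04],red=[.639,-.158,.04],cast=[.499,.338,.05],mould=[.521,.0755,.03]).items():
        u,v=proj(a,P)[0].astype(int);r=12
        print(n,nm,round(float(d[v-r:v+r,u-r:u+r].mean()),1),a["im"][v-3:v+3,u-3:u+3].mean((0,1)).round(),old["im"][v-3:v+3,u-3:u+3].mean((0,1)).round())
E
```

```text
t: 34.45
tcp_pos: [0.438, -0.2677, 0.1944]
orientation: [-0.001, 0.759, 0.651, -0.0]
ft_force: [0.1, -0.7, -0.2]
width: 0.0505
grip_force: 0.0
scene brush 5.4 [109.  88.  60.] [113.  91.  62.]
scene tip 2.2 [76. 62. 49.] [75. 60. 48.]
scene tail 3.5 [94. 44. 38.] [96. 48. 41.]
scene yellow 1.8 [123. 104.  42.] [123. 104.  41.]
scene red 2.3 [100.  35.  29.] [100.  35.  29.]
scene cast 1.6 [114.  92.  62.] [114.  92.  62.]
scene mould 1.9 [33. 53. 95.] [33. 53. 95.]
side brush 9.5 [146. 119.  84.] [157. 128.  91.]
side tip 52.0 [140. 124. 105.] [154. 135. 113.]
side tail 8.4 [133.  55.  50.] [121.  54.  49.]
side yellow 5.9 [186. 161.  74.] [180. 155.  70.]
side red 4.9 [138.  39.  35.] [132.  37.  33.]
side cast 52.5 [67. 65. 45.] [110. 107. 101.]
side mould 95.4 [ 40.  78. 137.] [92. 73. 51.]
```

```bash
python3 -c "
from station import robot
print(robot.close_job())"
```

```text
the job is handed in; nothing more can be done
None
```

The job is done and handed in at about 34.5 s of the 64 s: cast flat in the tray with the batten up, brush dipped in the yellow tub, cavity floor wiped from near its left end to well past the middle, and brush back on its rest, though the bristles pressed about 6 N for a moment before the stroke and I viewed 11 pictures, one over the limit of 10.

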